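# Sweep the loose nuts off the rack into the tin

### The arm

A 6-joint arm with a two-finger parallel gripper is mounted at the origin on the work surface. World frame = base frame: x ahead of the robot, y to its left, z up, the work surface at z = 0. Lengths are in m, angles in rad, forces in N, time in s.
With the tool pointing down it reaches from about 0.25 to 0.725 m from the base axis. Payload 4 kg.
Tool frame: the origin (TCP) lies on the centre line of the jaws, within the pads' length; the fingertips stand 14 mm ahead of it and the grasp point (between the pads) lies 5 mm behind it; z points along the fingers, x is the direction in which the jaws open and shut, and the axes are right-handed (so a half turn about z gives the same grasp; the last joint's range is limited). The gripper opens to 85 mm and grips with 20 to 120 N. Pads are 22 mm wide; open, the fingers measure 114 mm over their backs; the gripper's body (76 mm by 85 mm) begins 54 mm behind the grasp point. The pads swing forward as they close: fully open they stand 13 mm farther back than shut.
Start: joints at [-1.168, 0.241, 0.005, 1.335, 0, 1.571], TCP at [0.196, -0.46, 0.245] pointing down, gripper open.
Joint ranges: [-2.72, 2.72], [-1.05, 1.87], [-1.09, 1.28], [-1.99, 2.15], [-1.42, 1.44], [-3.14, 3.14]. Speed limits (rad/s): [2.79, 2.79, 3.14, 3.14, 3.14, 3.14].

### API

Orientations are given as a unit quaternion [x, y, z, w].
In Python, from workcell import bot gives the robot as it stands.
- The arm moves only by the tool play_rows, never from a script. Its argument "motion" is a list of rows, each an object with "fingers": the closure, from -1 (fully open) to 1 (shut), so that 0 is half open; "translation": the shift along the tool's x, y, z in cm, a list of three; "roll": the turn about the tool's z in degrees. A call has 1 to 20 rows; each row is the pose to reach, as a shift and turn from the pose commanded when the call began, along the tool's axes at that moment; what a row does not reach only later rows make up. A row lasts 1/12 s, in which the tool goes at most 41.7 mm and 7.16 degrees, less where a joint would pass 70% of its speed; a pose out of reach is approached as far as the arm can. A call with a gripper value outside its range is refused whole. The fingers move at their own pace and stop on an object; the grip force is fixed at half the most. Time passes only in rows, so rows that repeat a pose let the fingers close. It gives the time, the measured TCP pose, the force and the opening at its end, in the units of the state.
- bot.get_obs(): the state, without advancing time (a new reading comes with each control period).
- bot.camera(name): name is "side" or "top" or "wrist"; returns a dict with "pixels" (480x640x3 uint8, red, green, blue), "intrinsics" (3x3 intrinsics, pixels), "world_to_cam" (4x4, takes a point from world to camera coordinates). Camera axes: x right, y down, z forward; pixel columns grow to the right and rows downward; lengths in m; the calibration is good to about 2 mm. A picture is of the moment at which its call begins. There is no depth.
- bot.job_done(): hands the job in, once; it reports no verdict.
The state is a dict: "clock": time; "joint_pos": joint angles; "joint_vel": joint speeds; "tau": joint torques, N m; "eef_pos": TCP position; "tool_rot": TCP orientation; "ft_force": force on the tool from outside, world axes, zero at the start; "ft_torque": the same for the moment, N m; "grip_width": finger opening in m.
Only numpy, scipy, OpenCV 4.12 (cv2) and the standard library are available. Lean on these libraries where they do the work, as an engineer would, in place of code of your own. Each camera call takes 0.05 s, during which the arm holds its last target. There are 200 camera calls.

### The job

Three loose brass nuts are lying about on the top tier of the blue rack. With your fingertips, sweep all three across the tier and over its front edge so that they drop into the open red tin tucked below that edge; do not pick any nut up or carry it. Leave the tin, the lantern, the piggy bank and the yellow cup standing where they are.

Things in the scene. Friction and masses are not known exactly. Their poses are not given: they have to be found in the camera images.
- rack: blue plastic two-tier rack, fixed. Origin on the table below the middle of the top tier's front edge (long edge nearer the robot); x across the tier, away from the robot; y along the edge; z up. Top tier: flat top 105 mm above the origin, 12 mm thick, no front lip, x 0 to 320 mm, y -340 to 340. Thin back rail at x = 305, up to 166 mm high, with a night light to 224 mm at y = -190
- shelf_low (a point): middle of the front edge of the rack's lower tier, on its top: 45 mm above the table, 130 mm nearer the robot than the top tier's front edge. The tin stands on this lower tier
- tin: open red tin on the lower tier, loose, 0.5 kg, square to the rack: 110 mm (its x) by 170 mm (its y, along the rack's front edge) by 42 mm high, walls 4 mm; origin at the centre of its underside. Rim 18 mm below the top tier's top; far wall tucked 7 mm under the front edge, so what goes over the edge within its length drops in. A screwdriver is fixed inside along the near wall
- nut_a: loose brass hex nut lying flat, 24 mm across flats, 27.7 mm across corners, 13 mm high, dark bore, about 35 g; origin at the centre of its underside as built, z up through the bore. It slides flat on the top tier when pushed low on its side and tips over the edge once its centre is past it
- nut_b: loose brass hex nut lying flat, 24 mm across flats, 27.7 mm across corners, 13 mm high, dark bore, about 35 g; origin at the centre of its underside as built, z up through the bore. It slides flat on the top tier when pushed low on its side and tips over the edge once its centre is past it
- nut_c: loose brass hex nut lying flat, 24 mm across flats, 27.7 mm across corners, 13 mm high, dark bore, about 35 g; origin at the centre of its underside as built, z up through the bore. It slides flat on the top tier when pushed low on its side and tips over the edge once its centre is past it
- lantern: green camping lantern, 90 mm across, 150 mm high (wire handle to 175 mm), red button on top, standing loose at one end of the top tier; origin at the centre of its underside, z up; not to be disturbed
- piggy: pink ceramic piggy bank, about 107 mm long, 78 mm wide, 98 mm high, standing loose at the other end of the top tier; origin at the middle of its underside, snout towards its -x, z up; not to be disturbed
- cup: yellow plastic cup, open, 70 mm across the rim, 75 mm high, standing loose near the back of the top tier behind the nuts; origin at the centre of its underside, z up; not to be disturbed
There are look-alikes about, which are no part of the job. Several things have the shape of the tin; the one meant has the colours described above.

How it is judged:
By the outcome, as a careful person would: the job done as asked, in the order asked, and still so for the second after the job is handed in, with the robot touching nothing.
It also fails if it takes over 64 s, if anything falls off the work surface, if the arm or the gripper's body presses on something with over 40 N, if the wrist force passes 120 N, or if a joint passes its speed limit or range.

## Working session

There is one attempt and no reset: what is moved stays moved. The work goes in short steps, Python scripts to look and compute and a tool call to move; the robot and the scene stay as the last step left them, time stands still between calls to the robot, and variables do not carry over. Pictures are saved under pics/ and viewed, about 8 in all and at most 12, crops included, and the job is handed in when it is done.

Besides the shell and the picture viewer there is one more tool, called after "Emit:" as name(argument=value, ...) on one line, values as JSON. play_rows: Moves the arm, as the interface text tells. Its arguments: {"type":"object","properties":{"motion":{"type":"array","items":{"type":"object","properties":{"fingers":{"type":"number"},"translation":{"type":"array","items":{"type":"number"}},"roll":{"type":"number"}}}}},"required":["motion"]}

```bash
mkdir -p pics
python3 - <<'E'
from workcell import bot
import cv2,numpy as np,pickle
o=bot.get_obs();print(o['clock'],o['eef_pos'],o['tool_rot'],o['grip_width'])
d={}
for n in('top','side'):
    c=bot.camera(n);d[n]=c;cv2.imwrite(f'pics/{n}0.png',c['pixels'][...,::-1]);print(n,c['intrinsics'].tolist(),np.round(c['world_to_cam'],4).tolist())
pickle.dump(d,open('c0.pkl','wb'))
E
```

```text
0.0 [ 0.19575803 -0.45944086  0.24441469] [ 8.34251473e-01 -5.51383180e-01 -8.67903117e-04 -5.61057047e-04] 0.08528158998243945
top [[505.13691540323236, 0.0, 322.6553589174381], [0.0, 505.13691540323236, 244.14620323221982], [0.0, 0.0, 1.0]] [[-0.0233, -0.9997, 0.0035, 0.091], [-0.9762, 0.022, -0.2159, 0.5152], [0.2158, -0.0085, -0.9764, 1.0529], [0.0, 0.0, 0.0, 1.0]]
side [[438.8370814798849, 0.0, 323.3668820752448], [0.0, 438.8370814798849, 232.8732214569217], [0.0, 0.0, 1.0]] [[-0.8006, -0.5991, -0.01, 0.4604], [-0.4383, 0.5969, -0.672, 0.2425], [0.4085, -0.5336, -0.7405, 0.9466], [0.0, 0.0, 0.0, 1.0]]
```

View pics/top0.png

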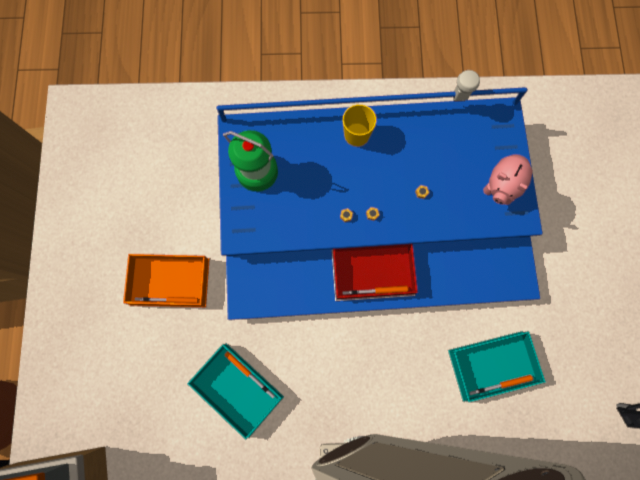

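View pics/side0.png

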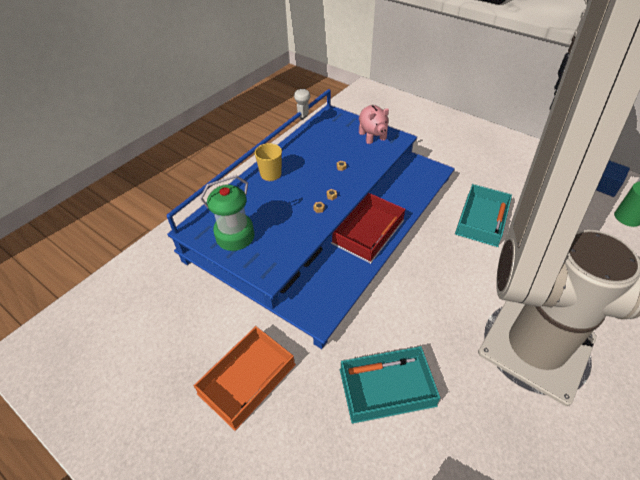

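Top view: the three nuts are at about (347,215), (373,213) and (423,192). Tin-shaped candidates are orange (167,281), teal (236,391), teal (497,366), and dark red (374,272). Only the dark red one is red and tucked under the top tier's front edge, so that's the one. Next I measure and confirm it in a crop.

```bash
cat > h.py <<'E'
import numpy as np,cv2
def ray(c,uv,z):
    K,T=c['intrinsics'],c['world_to_cam'];R,t=T[:3,:3],T[:3,3]
    d=R.T@np.linalg.inv(K)@np.array([*uv,1.]);o=-R.T@t
    return o+d*(z-o[2])/d[2]
def blobs(c,lo,hi,amin,amax,roi=None):
    h=cv2.cvtColor(c['pixels'],cv2.COLOR_RGB2HSV);m=cv2.inRange(h,np.array(lo),np.array(hi))
    m=cv2.morphologyEx(m,cv2.MORPH_CLOSE,np.ones((5,5),np.uint8))
    out=[]
    for k in cv2.findContours(m,cv2.RETR_EXTERNAL,cv2.CHAIN_APPROX_NONE)[0]:
        a=cv2.contourArea(k)
        if amin<a<amax:
            (x,y),r=cv2.minEnclosingCircle(k);M=cv2.moments(k);out.append((M['m10']/M['m00'],M['m01']/M['m00'],a,k))
    return out
E
python3 - <<'E'
import pickle;from h import *
d=pickle.load(open('c0.pkl','rb'))
t,s=d['top'],d['side']
for n,c in d.items():
    for b in blobs(c,(12,90,90),(32,255,255),40,400):
        u,v=b[:2]
        if 140<v<230 and 220<u<540: print(n,'nut',np.round(b[:3],1),np.round(ray(c,(u,v),.113),4))
# tier outline: blue mask, hull
h=cv2.cvtColor(t['pixels'],cv2.COLOR_RGB2HSV)
# front edge: step in brightness along columns
V=t['pixels'][...,2].astype(float)
pts=[]
for u in list(range(235,325,6))+list(range(430,525,6)):
    g=np.abs(np.diff(cv2.GaussianBlur(V,(3,3),0)[225:268,u]));pts.append((u,225+g.argmax()+.5))
P=np.array([ray(t,p,.105)[:2] for p in pts]);
vx,vy,x0,y0=cv2.fitLine(P.astype(np.float32),cv2.DIST_HUBER,0,.001,.001).ravel()
print('front edge dir',vx,vy,x0,y0,'yaw deg',np.degrees(np.arctan2(-vx,vy)) ,'res',np.round(((P-[x0,y0])@[-vy,vx])*1000,1))
for p in [(222,254),(540,234)]: print('corner',ray(t,p,.105))
b=max(blobs(t,(0,150,60),(4,255,255),1000,9000)+blobs(t,(176,150,60),(180,255,255),1000,9000),key=lambda b:b[2])
q=cv2.boxPoints(cv2.minAreaRect(b[3]));print(q);print(np.round([ray(t,p,.087) for p in q],4))
for nm,lo,hi,z in[('cup',(20,120,100),(32,255,255),.14),('pig',(165,40,120),(180,160,255),.15),('lant',(50,120,50),(75,255,255),.15)]:
    for b in blobs(t,lo,hi,300,5000):
        x,y,w,hh=cv2.boundingRect(b[3]);print(nm,(x,y,w,hh),np.round(ray(t,b[:2],z),3))
cv2.imwrite('pics/crop.png',cv2.resize(t['pixels'][170:310,310:450,::-1],None,fx=4,fy=4,interpolation=2))
E
```

```text
top nut [346.  214.8  97.5] [0.5669 0.029  0.113 ]
top nut [372.2 213.4  97. ] [ 0.5687 -0.0265  0.113 ]
top nut [421.9 191.5 101. ] [ 0.6146 -0.1345  0.113 ]
side nut [318.5 206.7  68.5] [0.5666 0.0292 0.113 ]
side nut [331.4 194.1  68. ] [ 0.5679 -0.0263  0.113 ]
side nut [341.  165.2  54.5] [ 0.6147 -0.1342  0.113 ]
front edge dir 0.04294846 -0.99907726 0.49837983 0.090588525 yaw deg -177.53847 res [-0.5  0.8  0.  -0.8  0.5 -0.3  1.   0.2 -0.7  0.7 -0.2 -1.   0.3 -0.5
  0.8  0.6 -0.3  1.1  0.2 -0.6  0.7 -0.1 -0.9  0.4 -0.4  0.9  0.1 -0.8
  0.5 -0.3 -1.1]
corner [0.4900434  0.28994641 0.105     ]
corner [ 0.51793192 -0.37920739  0.105     ]
[[332.5965  249.84615]
 [412.6131  244.59914]
 [415.81458 293.422  ]
 [335.79797 298.669  ]]
[[ 0.4974  0.0585  0.087 ]
 [ 0.505  -0.1125  0.087 ]
 [ 0.4005 -0.1127  0.087 ]
 [ 0.3934  0.0547  0.087 ]]
cup (343, 104, 33, 41) [ 0.765 -0.002  0.14 ]
lant (229, 131, 48, 60) [0.678 0.221 0.15 ]
```

View pics/crop.png

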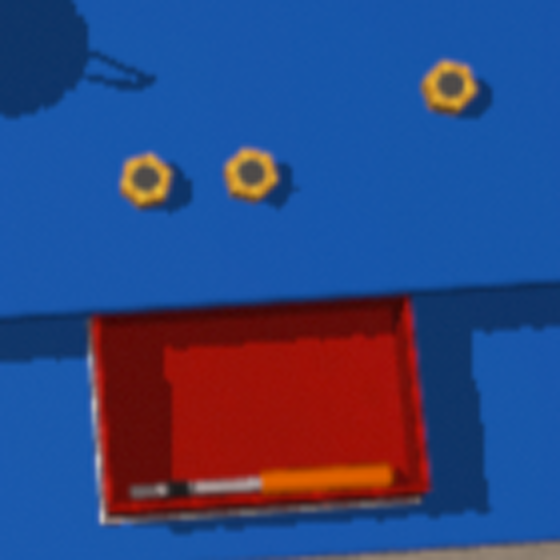

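The crop confirms it: dark red walls, screwdriver along the near wall, and its far wall hidden under the tier edge. All three nuts lie flat. Top and side views agree on the nut positions to under 1 mm. I'll push with the fingers part open, so the tips cradle each nut from behind, and do the middle nut first.

Emit:
play_rows(motion=[{"fingers": 0.62,"translation": [-23.8,-54.9,0],"roll": -159.4},{"fingers": 0.62,"translation": [-23.8,-54.9,0],"roll": -159.4},{"fingers": 0.62,"translation": [-23.8,-54.9,0],"roll": -159.4},{"fingers": 0.62,"translation": [-23.8,-54.9,0],"roll": -159.4},{"fingers": 0.62,"translation": [-23.8,-54.9,0],"roll": -159.4},{"fingers": 0.62,"translation": [-23.8,-54.9,0],"roll": -159.4},{"fingers": 0.62,"translation": [-23.8,-54.9,0],"roll": -159.4},{"fingers": 0.62,"translation": [-23.8,-54.9,0],"roll": -159.4},{"fingers": 0.62,"translation": [-23.8,-54.9,0],"roll": -159.4},{"fingers": 0.62,"translation": [-23.8,-54.9,0],"roll": -159.4},{"fingers": 0.62,"translation": [-23.8,-54.9,0],"roll": -159.4},{"fingers": 0.62,"translation": [-23.8,-54.9,0],"roll": -159.4},{"fingers": 0.62,"translation": [-23.8,-54.9,0],"roll": -159.4},{"fingers": 0.62,"translation": [-23.8,-54.9,0],"roll": -159.4},{"fingers": 0.62,"translation": [-23.8,-54.9,0],"roll": -159.4},{"fingers": 0.62,"translation": [-23.8,-54.9,0],"roll": -159.4},{"fingers": 0.62,"translation": [-23.8,-54.9,0],"roll": -159.4},{"fingers": 0.62,"translation": [-23.8,-54.9,0],"roll": -159.4},{"fingers": 0.62,"translation": [-23.8,-54.9,0],"roll": -159.4},{"fingers": 0.62,"translation": [-23.8,-54.9,0],"roll": -159.4}])

```text
clock: 1.77
eef_pos: [0.6075, -0.0256, 0.2444]
tool_rot: [0.784, 0.62, -0.001, -0.001]
ft_force: [0.8, 0.1, -0.2]
grip_width: 0.0159
```

```bash
cat >> h.py <<'E'
from scipy.spatial.transform import Rotation as Ro
def state(bot):
    o=bot.get_obs();X=Ro.from_quat(o['tool_rot']).as_matrix()
    print(round(o['clock'],2),'tcp',np.round(o['eef_pos'],4),'yaw of tool x',round(np.degrees(np.arctan2(X[1,0],X[0,0])),2),'tilt',np.round(X[:,2],3),'w',round(o['grip_width'],4),'F',np.round(o['ft_force'],1),'j',np.round(o['joint_pos'],2))
    return o,X
def go(bot,*targets):
    o,X=state(bot)
    for t in targets: print(t,'-> cm',np.round(100*X.T@(np.array(t)-o['eef_pos']),2))
E
python3 -c "
from h import *;from workcell import bot;state(bot)"
```

```text
1.77 tcp [ 0.6075 -0.0256  0.2444] yaw of tool x 76.69 tilt [-0.002  0.    -1.   ] w 0.0159 F [ 0.8  0.1 -0.2] j [-0.04  0.46  0.32  1.43 -0.    0.19]
```

Emit:
play_rows(motion=[{"fingers": 0.62,"translation": [0.1,0,2],"roll": -7},{"fingers": 0.62,"translation": [0.1,0,5],"roll": -14},{"fingers": 0.62,"translation": [0.1,0,8],"roll": -15.8},{"fingers": 0.62,"translation": [0.1,0,10],"roll": -15.8},{"fingers": 0.62,"translation": [0.1,0,11.5],"roll": -15.8},{"fingers": 0.62,"translation": [0.1,0,12.1],"roll": -15.8},{"fingers": 0.62,"translation": [0.1,0,12.1],"roll": -15.8}])

```text
clock: 2.35
eef_pos: [0.6064, -0.0248, 0.1219]
tool_rot: [0.694, 0.72, -0.002, -0.002]
ft_force: [0.2, 0.1, 0.2]
grip_width: 0.0161
```

Run:
```python
from h import *;from workcell import bot
go(bot,(.588,-.0255,.123),(.515,-.0288,.123))
c=bot.camera('side')['pixels'][120:270,240:440,::-1];cv2.imwrite('pics/s1.png',cv2.resize(c,None,fx=4,fy=4,interpolation=2))
```

```text
2.35 tcp [ 0.6064 -0.0248  0.1219] yaw of tool x 92.12 tilt [-0.005  0.    -1.   ] w 0.0161 F [0.2 0.1 0.2] j [-0.04  0.53  0.1   1.15  0.   -0.08]
(0.588, -0.0255, 0.123) -> cm [-0.   -1.84 -0.1 ]
(0.515, -0.0288, 0.123) -> cm [-0.06 -9.15 -0.07]
```

View pics/s1.png

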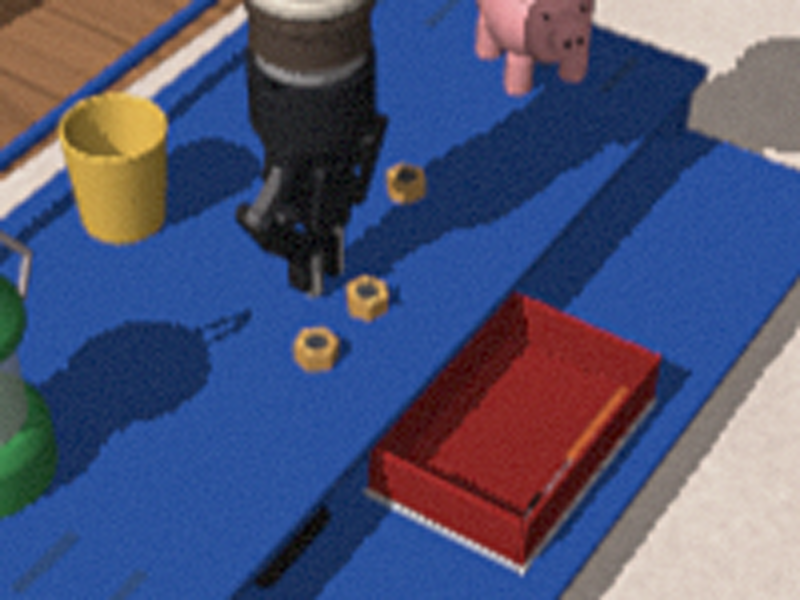

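The crop shows the fingertips just above the tier, directly behind the middle nut at (367,298), touching nothing. I'll sweep it straight to the edge.

Emit:
play_rows(motion=[{"fingers": 0.62,"translation": [0,-0.8,0],"roll": 0},{"fingers": 0.62,"translation": [0,-1.4,0],"roll": 0},{"fingers": 0.62,"translation": [0,-1.9,0],"roll": 0},{"fingers": 0.62,"translation": [0,-2.4,0],"roll": 0},{"fingers": 0.62,"translation": [0,-2.9,0],"roll": 0},{"fingers": 0.62,"translation": [0,-3.5,0],"roll": 0},{"fingers": 0.62,"translation": [0,-4.1,0],"roll": 0},{"fingers": 0.62,"translation": [0,-4.7,0],"roll": 0},{"fingers": 0.62,"translation": [0,-5.3,0],"roll": 0},{"fingers": 0.62,"translation": [0,-5.9,0],"roll": 0},{"fingers": 0.62,"translation": [0,-6.5,0],"roll": 0},{"fingers": 0.62,"translation": [0,-7.1,0],"roll": 0},{"fingers": 0.62,"translation": [0,-7.6,0],"roll": 0},{"fingers": 0.62,"translation": [0,-8.0,0],"roll": 0},{"fingers": 0.62,"translation": [0,-8.4,0],"roll": 0},{"fingers": 0.62,"translation": [0,-8.8,0],"roll": 0},{"fingers": 0.62,"translation": [0,-9.2,0],"roll": 0},{"fingers": 0.62,"translation": [0,-9.6,0],"roll": 0},{"fingers": 0.62,"translation": [0,-9.6,0],"roll": 0},{"fingers": 0.62,"translation": [0,-9.6,0],"roll": 0}])

```text
clock: 4.07
eef_pos: [0.5118, -0.0284, 0.1243]
tool_rot: [0.694, 0.72, -0.0, -0.0]
ft_force: [0.4, 0.7, 0.1]
grip_width: 0.0162
```

```bash
cat >> h.py <<'E'
def nuts(bot,pic=None):
    for n in('top','side'):
        c=bot.camera(n)
        for b in blobs(c,(12,90,70),(32,255,255),15,400):
            u,v=b[:2]
            if (n=='top' and 145<v<305 and 220<u<540) or (n=='side' and 140<v<260 and 290<u<420): print(n,np.round(b[:3],1),'top-tier',np.round(ray(c,(u,v),.113)[:2],4),'tin',np.round(ray(c,(u,v),.06)[:2],3))
        if pic and n=='side': cv2.imwrite(pic,cv2.resize(c['pixels'][120:270,240:440,::-1],None,fx=4,fy=4,interpolation=2))
E
python3 - <<'E'
from h import *;from workcell import bot
state(bot);nuts(bot,'pics/s2.png')
E
```

```text
4.07 tcp [ 0.5118 -0.0284  0.1243] yaw of tool x 92.12 tilt [-0. -0. -1.] w 0.0162 F [0.4 0.7 0.1] j [-0.06  0.35 -0.17  1.05 -0.   -0.09]
top [368.3 255.4  33. ] top-tier [ 0.4785 -0.0143] tin [ 0.489 -0.02 ]
top [346.  214.8  97.5] top-tier [0.5669 0.029 ] tin [0.582 0.026]
side [356.7 222.5  72.5] top-tier [0.4612 0.0183] tin [ 0.487 -0.025]
side [318.7 206.7  70.5] top-tier [0.5663 0.0291] tin [ 0.6   -0.014]
```

View pics/s2.png

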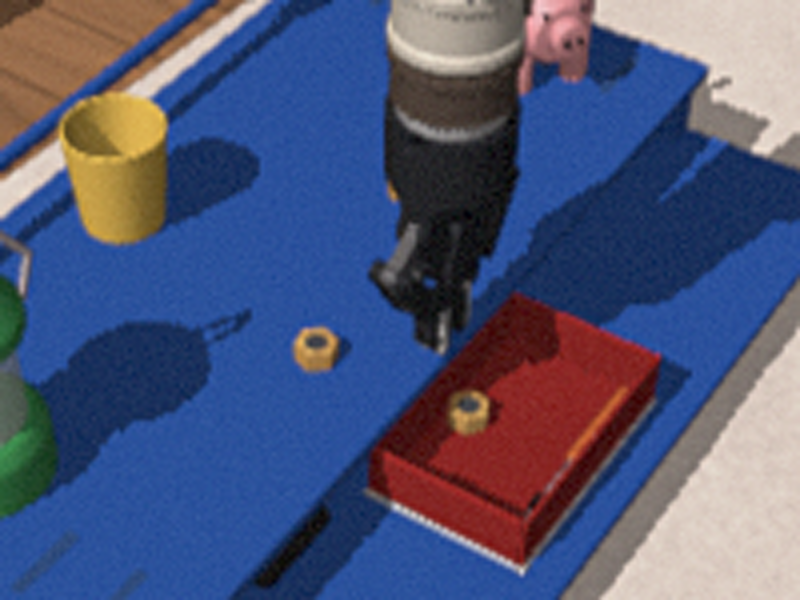

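Middle nut is in the tin, at crop (468,411). Next is nut A, at crop (316,348).

Emit:
play_rows(motion=[{"fingers": 0.62,"translation": [0,0.3,-2],"roll": 0},{"fingers": 0.62,"translation": [0,0.5,-4],"roll": 0},{"fingers": 0.62,"translation": [1.5,2.5,-4],"roll": 0},{"fingers": 0.62,"translation": [3,5,-4],"roll": 0},{"fingers": 0.62,"translation": [4.5,7.5,-4],"roll": 0},{"fingers": 0.62,"translation": [5.55,9.65,-4],"roll": 0},{"fingers": 0.62,"translation": [5.55,9.65,-4],"roll": 0},{"fingers": 0.62,"translation": [5.55,9.65,-2],"roll": 0},{"fingers": 0.62,"translation": [5.55,9.65,-0.6],"roll": 0},{"fingers": 0.62,"translation": [5.55,9.65,0],"roll": 0},{"fingers": 0.62,"translation": [5.55,9.65,0],"roll": 0},{"fingers": 0.62,"translation": [5.55,9.65,0],"roll": 0}])

```text
clock: 5.17
eef_pos: [0.6061, 0.0304, 0.1243]
tool_rot: [0.694, 0.72, -0.0, -0.0]
ft_force: [0.1, -1.0, -0.2]
grip_width: 0.0161
```

Run:
```python
from h import *;from workcell import bot
go(bot,(.5115,.0266,.123));nuts(bot)
```

```text
5.17 tcp [0.6061 0.0304 0.1243] yaw of tool x 92.1 tilt [-0.001 -0.    -1.   ] w 0.0161 F [ 0.1 -1.  -0.2] j [ 0.05  0.52  0.1   1.15 -0.    0.01]
(0.5115, 0.0266, 0.123) -> cm [-0.03 -9.47  0.14]
side [356.6 222.5  72. ] top-tier [0.4613 0.0184] tin [ 0.487 -0.025]
side [318.6 206.6  72.5] top-tier [0.5668 0.0288] tin [ 0.6   -0.014]
side [341.  165.3  53. ] top-tier [ 0.6142 -0.1337] tin [ 0.651 -0.188]
```

Emit:
play_rows(motion=[{"fingers": 0.62,"translation": [0,-0.8,0.1],"roll": 0},{"fingers": 0.62,"translation": [0,-1.4,0.1],"roll": 0},{"fingers": 0.62,"translation": [0,-1.9,0.1],"roll": 0},{"fingers": 0.62,"translation": [0,-2.4,0.1],"roll": 0},{"fingers": 0.62,"translation": [0,-2.9,0.1],"roll": 0},{"fingers": 0.62,"translation": [0,-3.5,0.1],"roll": 0},{"fingers": 0.62,"translation": [0,-4.1,0.1],"roll": 0},{"fingers": 0.62,"translation": [0,-4.7,0.1],"roll": 0},{"fingers": 0.62,"translation": [0,-5.3,0.1],"roll": 0},{"fingers": 0.62,"translation": [0,-5.9,0.1],"roll": 0},{"fingers": 0.62,"translation": [0,-6.5,0.1],"roll": 0},{"fingers": 0.62,"translation": [0,-7.1,0.1],"roll": 0},{"fingers": 0.62,"translation": [0,-7.6,0.1],"roll": 0},{"fingers": 0.62,"translation": [0,-8.0,0.1],"roll": 0},{"fingers": 0.62,"translation": [0,-8.4,0.1],"roll": 0},{"fingers": 0.62,"translation": [0,-8.8,0.1],"roll": 0},{"fingers": 0.62,"translation": [0,-9.2,0.1],"roll": 0},{"fingers": 0.62,"translation": [0,-9.6,0.1],"roll": 0},{"fingers": 0.62,"translation": [0,-9.7,0.1],"roll": 0},{"fingers": 0.62,"translation": [0,-9.7,0.1],"roll": 0}])

```text
clock: 6.93
eef_pos: [0.5091, 0.027, 0.1233]
tool_rot: [0.694, 0.72, -0.0, -0.0]
ft_force: [-0.6, 0.3, 0.1]
grip_width: 0.0164
```

Run:
```python
from h import *;from workcell import bot
# behind nut C: 42 mm back along push direction toward edge point (.505,-.07)
n=np.array([.6144,-.1342]);e=np.array([.505,-.070]);d=(e-n)/np.linalg.norm(e-n);s=n-d*.042
print('dir',d,'tool-x yaw wanted',np.degrees(np.arctan2(-d[0],d[1])),'start',s,'len',np.linalg.norm(e-n))
go(bot,(*s,.123));nuts(bot,'pics/s3.png')
```

```text
dir [-0.86246067  0.50612409] tool-x yaw wanted 59.593999797585035 start [ 0.65062335 -0.15545721] len 0.12684636376341257
6.93 tcp [0.5091 0.027  0.1233] yaw of tool x 92.12 tilt [-0.  0. -1.] w 0.0164 F [-0.6  0.3  0.1] j [ 0.05  0.35 -0.18  1.04  0.    0.02]
(np.float64(0.6506233481802441), np.float64(-0.1554572116377667), 0.123) -> cm [-18.76  13.47   0.02]
top [421.9 191.5 101. ] top-tier [ 0.6146 -0.1345] tin [ 0.632 -0.146]
side [349.8 235.6  50. ] top-tier [0.4508 0.0624] tin [0.476 0.022]
side [356.6 222.5  71.5] top-tier [0.4613 0.0185] tin [ 0.487 -0.025]
```

View pics/s3.png

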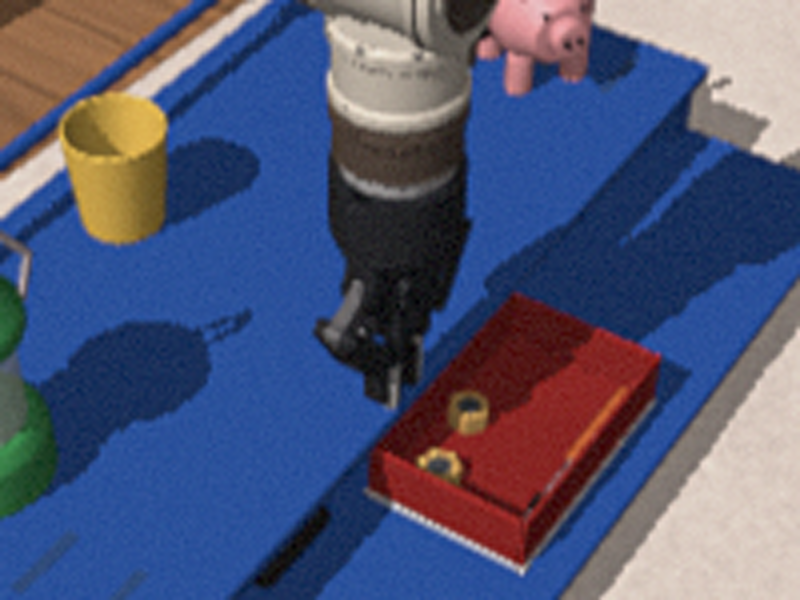

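Two nuts are in the tin, at crop (468,411) and (440,464). Now the far nut, C, on a diagonal towards the middle of the tin's length.

Emit:
play_rows(motion=[{"fingers": 0.62,"translation": [0,0.3,-2.5],"roll": 0},{"fingers": 0.62,"translation": [-0.5,0.5,-5],"roll": 5},{"fingers": 0.62,"translation": [-3.5,2.5,-5],"roll": 10},{"fingers": 0.62,"translation": [-6.5,4.5,-5],"roll": 15},{"fingers": 0.62,"translation": [-9.5,6.8,-5],"roll": 20},{"fingers": 0.62,"translation": [-12.5,9,-5],"roll": 26},{"fingers": 0.62,"translation": [-15.5,11.2,-5],"roll": 32.5},{"fingers": 0.62,"translation": [-18.75,13.55,-5],"roll": 32.5},{"fingers": 0.62,"translation": [-18.75,13.55,-5],"roll": 32.5},{"fingers": 0.62,"translation": [-18.75,13.55,-3],"roll": 32.5},{"fingers": 0.62,"translation": [-18.75,13.55,-1],"roll": 32.5},{"fingers": 0.62,"translation": [-18.75,13.55,0],"roll": 32.5},{"fingers": 0.62,"translation": [-18.75,13.55,0],"roll": 32.5},{"fingers": 0.62,"translation": [-18.75,13.55,0],"roll": 32.5}])

```text
clock: 8.2
eef_pos: [0.6516, -0.1551, 0.1231]
tool_rot: [0.868, 0.497, -0.0, -0.0]
ft_force: [0.1, 0.1, -0.2]
grip_width: 0.0163
```

Run:
```python
from h import *;from workcell import bot
go(bot,(.6144,-.1342,.123),(.505,-.07,.123));nuts(bot)
```

```text
8.2 tcp [ 0.6516 -0.1551  0.1231] yaw of tool x 59.64 tilt [-0.001  0.    -1.   ] w 0.0163 F [ 0.1  0.1 -0.2] j [-0.23  0.65  0.32  1.24  0.    0.3 ]
(0.6144, -0.1342, 0.123) -> cm [-0.08 -4.27  0.01]
(0.505, -0.07, 0.123) -> cm [ -0.07 -16.95   0.02]
top [348.  262.1 109. ] top-tier [0.4654 0.0282] tin [0.475 0.025]
top [372.  255.3 113.5] top-tier [ 0.4786 -0.022 ] tin [ 0.489 -0.028]
top [421.9 191.5 101. ] top-tier [ 0.6146 -0.1345] tin [ 0.632 -0.146]
side [350.  235.6  53. ] top-tier [0.4503 0.0623] tin [0.476 0.022]
side [356.5 222.4  72. ] top-tier [0.4616 0.0184] tin [ 0.488 -0.025]
side [341.  165.2  54.5] top-tier [ 0.6147 -0.1342] tin [ 0.652 -0.188]
```

Emit:
play_rows(motion=[{"fingers": 0.62,"translation": [0,-1,0],"roll": 0},{"fingers": 0.62,"translation": [0,-1.6,0],"roll": 0},{"fingers": 0.62,"translation": [0,-2.1,0],"roll": 0},{"fingers": 0.62,"translation": [0,-2.6,0],"roll": 0},{"fingers": 0.62,"translation": [0,-3.2,0],"roll": 0},{"fingers": 0.62,"translation": [0,-3.8,0],"roll": 0},{"fingers": 0.62,"translation": [0,-4.4,0],"roll": 0},{"fingers": 0.62,"translation": [0,-5,0],"roll": 0},{"fingers": 0.62,"translation": [0,-5.6,0],"roll": 0},{"fingers": 0.62,"translation": [0,-6.2,0],"roll": 0},{"fingers": 0.62,"translation": [0,-6.8,0],"roll": 0},{"fingers": 0.62,"translation": [0,-7.4,0],"roll": 0},{"fingers": 0.62,"translation": [0,-8,0],"roll": 0},{"fingers": 0.62,"translation": [0,-8.6,0],"roll": 0},{"fingers": 0.62,"translation": [0,-9.2,0],"roll": 0},{"fingers": 0.62,"translation": [0,-9.8,0],"roll": 0},{"fingers": 0.62,"translation": [0,-10.3,0],"roll": 0},{"fingers": 0.62,"translation": [0,-10.7,0],"roll": 0},{"fingers": 0.62,"translation": [0,-11,0],"roll": 0},{"fingers": 0.62,"translation": [0,-11,0],"roll": 0}])

```text
clock: 9.97
eef_pos: [0.5563, -0.0993, 0.1233]
tool_rot: [0.868, 0.497, -0.0, -0.0]
ft_force: [-0.9, -0.6, 0.3]
grip_width: 0.0157
```

Run:
```python
from h import *;from workcell import bot
go(bot,(.509,-.072,.123));nuts(bot)
```

```text
9.97 tcp [ 0.5563 -0.0993  0.1233] yaw of tool x 59.63 tilt [-0.001  0.    -1.   ] w 0.0157 F [-0.9 -0.6  0.3] j [-0.18  0.45 -0.03  1.1   0.    0.35]
(0.509, -0.072, 0.123) -> cm [-0.03 -5.47  0.03]
top [391.2 289.2 107. ] top-tier [ 0.4072 -0.058 ] tin [ 0.414 -0.066]
top [348.  262.  109.5] top-tier [0.4656 0.0281] tin [0.475 0.025]
top [372.  255.3 113. ] top-tier [ 0.4786 -0.022 ] tin [ 0.489 -0.028]
top [403.  226.5 107. ] top-tier [ 0.5388 -0.0898] tin [ 0.552 -0.099]
side [350.  235.5  46.5] top-tier [0.4506 0.062 ] tin [0.476 0.022]
side [356.6 222.5  71.5] top-tier [0.4612 0.0185] tin [ 0.487 -0.025]
side [355.2 185.   72. ] top-tier [ 0.5385 -0.0901] tin [ 0.57  -0.141]
```

Emit:
play_rows(motion=[{"fingers": 0.62,"translation": [0,-0.5,0],"roll": 0},{"fingers": 0.62,"translation": [0,-1,0],"roll": 0},{"fingers": 0.62,"translation": [0,-1.5,0],"roll": 0},{"fingers": 0.62,"translation": [0,-2,0],"roll": 0},{"fingers": 0.62,"translation": [0,-2.4,0],"roll": 0},{"fingers": 0.62,"translation": [0,-2.8,0],"roll": 0},{"fingers": 0.62,"translation": [0,-3.2,0],"roll": 0},{"fingers": 0.62,"translation": [0,-3.6,0],"roll": 0},{"fingers": 0.62,"translation": [0,-4,0],"roll": 0},{"fingers": 0.62,"translation": [0,-4.4,0],"roll": 0},{"fingers": 0.62,"translation": [0,-4.8,0],"roll": 0},{"fingers": 0.62,"translation": [0,-5.2,0],"roll": 0},{"fingers": 0.62,"translation": [0,-5.5,0],"roll": 0},{"fingers": 0.62,"translation": [0,-5.5,0],"roll": 0},{"fingers": 0.62,"translation": [0,-5.5,0],"roll": 0},{"fingers": 0.62,"translation": [0,-5.0,-3],"roll": 0},{"fingers": 0.62,"translation": [0,-4.5,-6],"roll": 0},{"fingers": 0.62,"translation": [0,-4,-10],"roll": 0},{"fingers": 0.62,"translation": [0,-4,-12],"roll": 0},{"fingers": 0.62,"translation": [0,-4,-12],"roll": 0}])

```text
clock: 11.73
eef_pos: [0.5258, -0.0802, 0.2492]
tool_rot: [0.868, 0.497, 0.004, 0.003]
ft_force: [-0.1, 0.6, 0.3]
grip_width: 0.0164
```

Run:
```python
from h import *;from workcell import bot
state(bot);nuts(bot,'pics/s4.png')
import pickle;d=pickle.load(open('c0.pkl','rb'))['top']
c=bot.camera('top')
for n,x in(('before',d),('after',c)):
    b=max(blobs(x,(0,150,60),(4,255,255),1000,9000)+blobs(x,(176,150,60),(180,255,255),1000,9000),key=lambda b:b[2])
    print(n,'tin',cv2.minAreaRect(b[3]),'px cup/lantern',[np.round(b[:3],1) for b in blobs(x,(20,120,100),(32,255,255),500,5000)+blobs(x,(50,120,50),(75,255,255),300,5000)])
```

```text
11.73 tcp [ 0.5258 -0.0802  0.2492] yaw of tool x 59.6 tilt [ 0.011 -0.002 -1.   ] w 0.0164 F [-0.1  0.6  0.3] j [-0.15  0.29  0.09  1.35 -0.    0.38]
top [391.6 289.2 106. ] top-tier [ 0.4072 -0.0588] tin [ 0.414 -0.066]
top [390.4 262.7 112.5] top-tier [ 0.4623 -0.0592] tin [ 0.472 -0.067]
top [348.1 262.  110.5] top-tier [0.4656 0.0281] tin [0.475 0.025]
top [372.  255.3 113. ] top-tier [ 0.4786 -0.022 ] tin [ 0.489 -0.028]
side [349.8 235.5  51. ] top-tier [0.4507 0.0622] tin [0.476 0.022]
side [363.9 219.4 148. ] top-tier [ 4.531e-01 -4.000e-04] tin [ 0.479 -0.045]
before tin ((374.2055358886719, 271.6340637207031), (48.927703857421875, 80.18842315673828), 86.24827575683594) px cup/lantern [array([358. , 121.6, 907. ]), array([ 252.6,  160.3, 2047. ])]
after tin ((373.737548828125, 271.8052978515625), (48.73331069946289, 79.41393280029297), 86.33221435546875) px cup/lantern [array([358.1, 120.9, 868. ]), array([ 252.5,  160.2, 2038. ])]
```

View pics/s4.png

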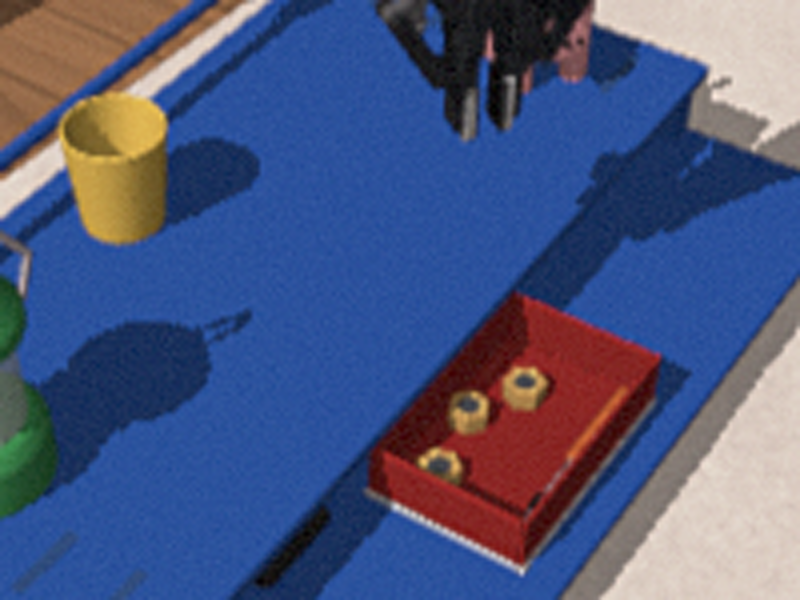

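All three nuts are in the red tin, at crop (468,411), (440,464) and (525,388). The gripper is well clear, and the tin, cup and lantern are where they were. Handing in.

```bash
python3 -c "
from workcell import bot
bot.job_done()"
```

```text
the job is handed in; nothing more can be done
```

All three nuts are in the red tin. I swept each one across the top tier and over the front edge with the partly open fingertips, lifted the gripper clear, and handed the job in at about 12 s.

- **Nuts:** the last top and side views show all three in the tin. In the side view two of them merged into one blob for the colour mask, but the enlarged picture shows them separately.
- **Tin, cup and lantern:** they match their first positions to within 1 pixel in the top view.
- **Piggy bank:** my colour mask never found it, so I have no before-and-after measurement. In the pictures it looked unmoved, though the gripper partly hid it in the last one. No move took the arm near it.
- **Forces:** every reading after a move was about 1 N or less.

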